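# Clamp the gel cassette in its press

## Task

Clamp the glass gel cassette in the press: with a finger, push the strap's upright pin so that the strap swings over the cassette, fully home into the catch at the end of the press, and only then push the cam lever on the strap all the way down. Do it by pushing alone: grasp and lift nothing, keep off the cassette itself, and leave the bottle, dish, rack and comb beside the press where they are. Finish with the fingers clear.

Things in the scene. Friction and masses are not known exactly. Their poses are not given: they have to be found in the camera images.
- press: the press: a fixed aluminium base plate 156 (its x) x 104 (its y) mm, top 12 mm above the worktop. Origin: centre of its underside, z up. The pivot post of the strap stands at x = +60, y = 0 mm; a dark C-shaped catch (top 47 mm above the worktop, open towards +y) at x = -52 mm; the cassette lies at the centre between low stops. The -x end faces roughly towards the robot.
- press_pivot (a point): point on the vertical axis of the strap's pivot, 55 mm above the worktop
- strap (a joint): angle of the strap (rad): 0 = home, lying over the cassette along the press's -x with its end in the catch (hard stop); grows to 1.2 as the strap swings out level, clockwise seen from above (its pin moves towards the press's +y). It must be swung counter-clockwise to close. The strap is a steel bar 22 mm wide, underside 30 mm and top 44 mm above the worktop, thinner (top 38 mm) towards its free end; it stays where it is left: about 0.08 N m of friction.
- strap_pin (a point): upright round black pin near the strap's free end, 12 mm in diameter, top 85 mm above the worktop, 128 mm from the pivot axis; this point lies on its axis, 70 mm above the worktop. Pushing it swings the strap.
- lever (a joint): angle of the cam lever (rad): 0 = raised 55 degrees above level, 0.9 = all the way down, almost level along the strap (hard stop). It points from its hinge towards the strap's free end, stays where it is left (about 0.10 N m of friction) and grows stiffer near the end as its cam presses the pad under the strap onto the cassette.
- lever_hinge (a point): centre of the lever's hinge pin, on the strap's centre line 60 mm from the pivot axis, 54 mm above the worktop
- lever_tip (a point): centre of the free-turning black cross roller, 12 mm in diameter and 19 mm long, at the lever's end, 50 mm from the hinge. With the lever all the way down it is about 57 mm above the worktop (the roller's top 63 mm) and its centre 18 mm short of the pin's axis. Pushed straight down, the roller also travels about 20 mm outwards, towards the pin.
- pad: rubber pad 24 mm in diameter on a short stem under the strap, below the lever's hinge; origin at the centre of its underside. The lever moves it down, 3.5 mm in all; with the lever raised it clears the cassette by 2.5 mm.
- cassette: gel cassette: two clear glass plates with grey side spacers, 66 (x) x 84 (y) x 8 mm, loose in the press's nest; origin at the centre of its underside, which is 12 mm above the worktop
- bottle: small lab bottle with a blue cap, 36 mm in diameter, 75 mm tall, standing to the left of the press; origin at the centre of its underside
- dish: clear petri dish with lid, 62 mm in diameter, 14 mm tall, to the right of the press on the thin dark mat; origin at the centre of its underside
- rack: blue tube rack with tubes, 48 (x) x 126 (y) x 54 mm, left of the press beyond the bottle; origin at the centre of its underside
- comb: white gel comb lying flat close beside the press on its right, 30 (x) x 94 (y) x 8 mm; origin at the centre of its underside
Not all that is in view belongs to the job. Several things have the shape of the cassette; the one meant has the colours described above.

How it is judged:
By the outcome, as a careful person would: the job done as asked, in the order asked, and still so for the second after the job is handed in, with the robot touching nothing.
It also fails if it takes over 42 s, if anything falls off the work surface, if the arm or the gripper's body presses on something with over 40 N, if the wrist force passes 120 N, or if a joint passes its speed limit or range.

## Robot

A 7-joint arm with a two-finger parallel gripper is mounted at the origin on a cart in front of the work surface, level with it; the furniture and walls round the work are solid. World frame = base frame: x ahead of the robot, y to its left, z up, the work surface at z = 0. Lengths are in m, angles in rad, forces in N, time in s.
With the tool pointing down it reaches from about 0.425 to 0.825 m from the base axis. Payload 3.6 kg.
Tool frame: the origin (TCP) lies at the very end of the fingers, on their centre line; the grasp point (between the pads) lies 19 mm behind it; z points along the fingers, y is the direction in which the jaws open and shut (so a half turn about z gives the same grasp; the last joint's range is limited). The gripper opens to 85 mm and grips with 20 to 120 N. Pads are 22 mm wide; open, the fingers measure 114 mm over their backs; the gripper's body (76 mm by 85 mm) begins 54 mm behind the grasp point. The pads swing forward as they close: fully open they stand 13 mm farther back than shut.
Start: joints at [1.087, 0.615, -0.013, 1.423, 0.008, 1.103, -0.04], TCP at [0.287, -0.583, 0.231] pointing down, gripper open.
Joint ranges: [-3.12, 3.12], [-0.3, 2.06], [-1.34, 1.32], [0.26, 2.42], [-1.36, 4.5], [0.01, 1.98], [-2.84, 2.84]. Speed limits (rad/s): [2.79, 2.79, 3.14, 3.14, 3.14, 3.14, 3.14].

## Interface

Orientations are given as a rotation vector (axis times angle).
In Python, from station import * gives the robot as it stands.
- The arm moves only by the shell command python3 -m crank 'ROWS' [OPENING] [FORCE]. ROWS is JSON, a list of rows, each a list of 4 numbers: the shift along the tool's x, y, z each as a share of 0.025 m, from -1 to 1, then the turn about the tool's z as a share of 0.08 rad, from -1 to 1. A call has 1 to 5 rows; each row shifts and turns the commanded pose from where the row before left it, along the tool's axes as they then stand; what a row does not reach is not made up. A row lasts 1/12 s, in which the tool goes at most 41.7 mm and 7.16 degrees, less where a joint would pass 70% of its speed; a pose out of reach is approached as far as the arm can. A call with a number of a shift or a turn outside -1 to 1 is refused whole. A call with a gripper value outside its range is refused whole. OPENING is the gripper's target within -1 to 1 (shut at 1, half-way at 0, fully open at -1), set as the call begins (- or left out, the last holds). The fingers move at their own pace and stop on an object; FORCE is the grip in N (left out, the last holds). Time passes only in rows, so rows that do not move let the fingers close. It gives the time, the measured TCP pose, the force and the opening at its end, in the units of the state.
- state(): the state, without advancing time (a new reading comes with each control period).
- grab_frame(name): name is "side" or "top"; returns the picture (480x640x3 uint8, blue, green, red); there is no depth.
- calibration(name): a dict with "K" (3x3 intrinsics, pixels), "k1" (the pictures are not rectified: a ray, as slopes to the right and down, at radius r is drawn at 1 + k1 r^2 times it, then the intrinsics apply), "R" (3x3) and "t" (3): a world point X has camera coordinates R X + t. Camera axes: x right, y down, z forward; pixel columns grow to the right and rows downward; lengths in m; the calibration is good to about 2 mm. A picture is of the moment at which its call begins. calibration takes no time and is no camera call.
- hand_in(): hands the job in, once; it reports no verdict.
The state is a dict: "t": time; "joint_positions": joint angles; "qd": joint speeds; "joint_efforts": joint torques, N m; "tool_pos": TCP position; "ee_rot": TCP orientation; "force": force on the tool from outside, world axes, zero at the start; "torque": the same for the moment, N m; "opening": finger opening in m.
Only numpy, scipy, OpenCV 4.12 (cv2) and the standard library are available. Lean on these libraries where they do the work, as an engineer would, in place of code of your own. Each camera call takes 0.05 s, during which the arm holds its last target.

## Working session

There is one attempt and no reset: what is moved stays moved. The work goes in short steps, Python scripts to look and compute and a shell command to move; the robot and the scene stay as the last step left them, time stands still between calls to the robot, and variables do not carry over. Pictures are saved under pics/ and viewed, and the job is handed in when it is done.

```bash
mkdir -p pics; ls; python3 - <<'E'
from station import *
import cv2
for n in ("side","top"):
    cv2.imwrite(f"pics/{n}0.png",grab_frame(n)); c=calibration(n); print(n,c)
s=state();print(s)
E
```

```text
pics
side {'K': array([[469.34140892,   0.        , 313.04323831],
       [  0.        , 469.34140892, 240.16445356],
       [  0.        ,   0.        ,   1.        ]]), 'k1': 0.004442749507012509, 'R': array([[-0.99534358, -0.09626573,  0.00490617],
       [-0.04479394,  0.41688002, -0.90785712],
       [ 0.08535024, -0.90384952, -0.41925097]]), 't': array([0.49051608, 0.12224863, 1.21608462])}
top {'K': array([[464.22517279,   0.        , 316.66555534],
       [  0.        , 464.22517279, 236.36704617],
       [  0.        ,   0.        ,   1.        ]]), 'k1': -0.07752239680667025, 'R': array([[ 1.66550694e-02, -9.99861271e-01, -2.18632816e-04],
       [-9.91675966e-01, -1.64908008e-02, -1.27698205e-01],
       [ 1.27676884e-01,  2.34363537e-03, -9.91813047e-01]]), 't': array([-0.02122407,  0.52260994,  1.0164828 ])}
{'t': 0.1, 'joint_positions': array([ 1.08648462,  0.61583111, -0.0126125 ,  1.42474371,  0.00809642,
        1.10340368, -0.04036992]), 'qd': array([ 9.95737093e-05, -1.11216161e-03,  1.98110081e-04, -3.43749916e-03,
       -3.76546017e-04, -1.46255752e-04,  1.86987490e-03]), 'joint_efforts': array([ 7.63644694e-04, -4.70383286e+01,  2.60221157e-01, -1.71571362e+01,
        1.01441774e-02,  5.78615087e-03, -1.52778944e-05]), 'tool_pos': array([ 0.28699556, -0.58244093,  0.23024673]), 'ee_rot': array([-3.05740353e+00, -7.12489172e-01,  8.75567997e-04]), 'force': array([2.49905068e-04, 3.65974837e-01, 1.58635733e-01]), 'torque': array([ 0.02000721, -0.01153451,  0.01104628]), 'opening': 0.08512683375683659}
```

View pics/side0.png

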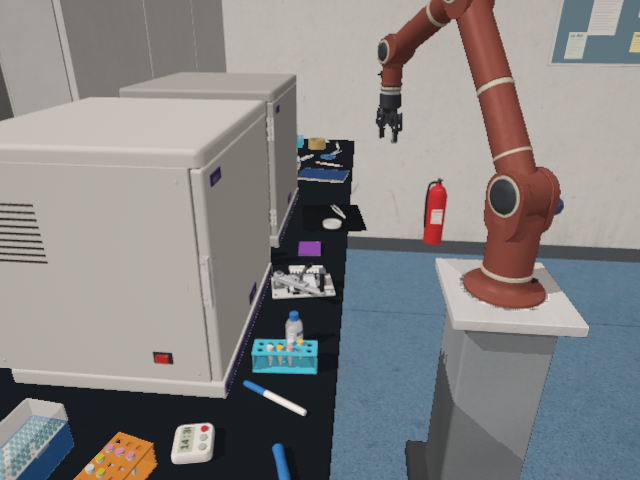

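View pics/top0.png

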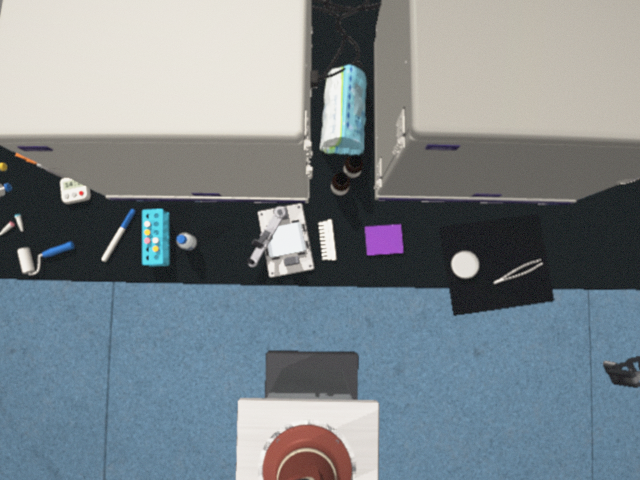

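The side view shows the press at about (302,282). The top view shows it at about (286,240), with the strap swung out and its pin end near (252,264). I'll zoom in on both.

```bash
python3 - <<'E'
import cv2
a=cv2.imread("pics/top0.png")[190:290,220:350]; cv2.imwrite("pics/topz.png",cv2.resize(a,None,fx=6,fy=6,interpolation=cv2.INTER_CUBIC))
a=cv2.imread("pics/side0.png")[250:310,255:350]; cv2.imwrite("pics/sidez.png",cv2.resize(a,None,fx=8,fy=8,interpolation=cv2.INTER_CUBIC))
E
```

```text
(no output)
```

View pics/topz.png

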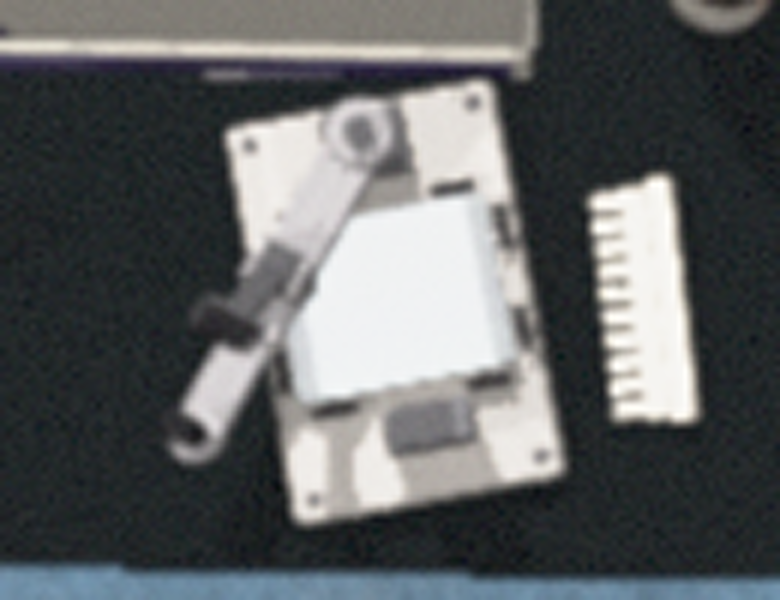

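View pics/sidez.png

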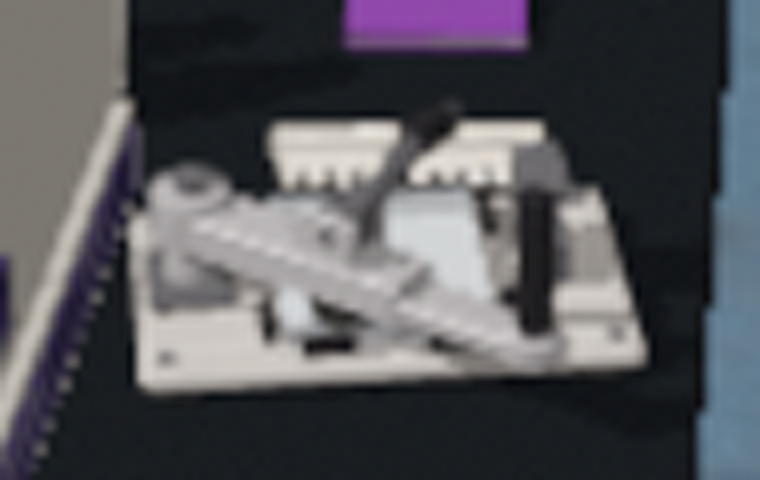

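```bash
cat > h.py <<'E'
import numpy as np
from station import calibration
def ray(n,u,v):
    c=calibration(n);K=c["K"];x=(u-K[0,2])/K[0,0];y=(v-K[1,2])/K[1,1]
    d=np.array([x,y]);p=d.copy()
    for _ in range(20): p=d/(1+c["k1"]*(p@p))
    R=np.array(c["R"]);return -R.T@c["t"],R.T@np.array([p[0],p[1],1])
def onz(n,u,v,z):
    o,d=ray(n,u,v);return o+d*(z-o[2])/d[2]
def proj(n,X):
    c=calibration(n);q=np.array(c["R"])@X+c["t"];p=q[:2]/q[2];p=p*(1+c["k1"]*(p@p));return p*c["K"][0,0]+c["K"][:2,2]
def two(a,b):
    o1,d1=ray("top",*a);o2,d2=ray("side",*b)
    A=np.stack([d1,-d2],1);s=np.linalg.lstsq(A,o2-o1,rcond=None)[0]
    p,q=o1+s[0]*d1,o2+s[1]*d2;return (p+q)/2,np.linalg.norm(p-q)
E
python3 - <<'E'
from h import *
np.set_printoptions(precision=4,suppress=True)
T=lambda x,y:(220+x/6-.42,190+y/6-.42)
S=lambda x,y:(255+x/8-.44,250+y/8-.44)
C=[onz("top",*T(*p),.012) for p in [(228,128),(492,80),(565,470),(297,525)]]
print(np.array(C)); c=np.mean(C,0); print("centre",c)
ax=(C[0]+C[1]-C[2]-C[3])/2; ay=(C[0]+C[3]-C[1]-C[2])/2
print(np.linalg.norm(ax),np.linalg.norm(ay),np.degrees(np.arctan2(ax[1],ax[0])),np.degrees(np.arctan2(ay[1],ay[0])))
# side check of corners
for p in [(140,390),(648,365),(600,190)]: print(onz("side",*S(*p),.012))
th=np.arctan2(ax[1],ax[0]); R=np.array([[np.cos(th),-np.sin(th)],[np.sin(th),np.cos(th)]])
pv=c[:2]+R@[.06,0]; print("pivot",pv, "meas",onz("top",*T(358,130),.055))
pm=onz("top",*T(190,430),.085);print("pin top?",pm, np.linalg.norm(pm[:2]-pv))
d=pm[:2]-pv; a=np.arctan2(d[1],d[0]); print("strap ang",(th+np.pi-a+np.pi)%(2*np.pi)-np.pi)
print("pin two",two(T(190,430),S(540,148)))
print("pivot two",two(T(358,130),S(190,180)))
print("tip two",two(T(225,318),S(437,118)))
print("catch", onz("top",*T(433,420),.047), c[:2]+R@[-.052,0])
print("cabinet", onz("top",*T(300,70),.0))
E
```

```text
[[ 0.5831  0.1261  0.012 ]
 [ 0.6037  0.024   0.012 ]
 [ 0.4527 -0.007   0.012 ]
 [ 0.43    0.0947  0.012 ]]
centre [0.5174 0.0595 0.012 ]
0.15518913100468001 0.1041814838192792 11.590425338469375 101.99203369535488
[0.5799 0.1338 0.012 ]
[0.4273 0.1033 0.012 ]
[ 0.4491 -0.0063  0.012 ]
pivot [0.5762 0.0715] meas [0.5753 0.0719 0.055 ]
pin top? [0.4603 0.1264 0.085 ] 0.12822161568023954
strap ang 0.6444814525785327
pin two (array([0.4597, 0.1247, 0.097 ]), np.float64(0.0005479523511047168))
pivot two (array([0.5748, 0.0721, 0.0514]), np.float64(0.00221408219171954))
tip two (array([0.4953, 0.113 , 0.0995]), np.float64(0.007454192094955161))
catch [0.4683 0.0419 0.047 ] [0.4665 0.049 ]
cabinet [0.6089 0.1001 0.    ]
```

The base plate measures 155 x 104 mm and the pin sits 128 mm from the pivot, both matching the given sizes. The strap is at about 0.64 rad. I'll close the gripper and square the yaw so that tool x is world +x and tool y is world −y.

```bash
python3 -m crank '[[0,0,0,1],[0,0,0,1],[0,0,0,1],[0,0,0,1],[0,0,0,1]]' 1 40; python3 -m crank '[[0,0,0,0.72],[0,0,0,0]]'; python3 - <<'E'
from station import *
from scipy.spatial.transform import Rotation as R
s=state();print(R.from_rotvec(s["ee_rot"]).as_matrix().round(3),s["tool_pos"],s["opening"])
E
```

```text
t: 0.52
tool_pos: [0.2871, -0.5826, 0.2306]
ee_rot: [-3.139, -0.085, 0.001]
force: [-0.5, -0.1, -0.4]
opening: 0.0254
t: 0.68
tool_pos: [0.2873, -0.5826, 0.2306]
ee_rot: [-3.14, 0.001, 0.001]
force: [-0.3, 0.0, 0.3]
opening: 0.0009
[[ 1.    -0.001 -0.001]
 [-0.001 -1.     0.001]
 [-0.001 -0.001 -1.   ]] [ 0.28727643 -0.5825611   0.23060456] 0.000850789593778363
```

```bash
python3 -m crank '[[1,0,0,0],[1,0,0,0],[1,-1,0,0],[1,-1,0,0],[1,-1,0,0]]'; python3 -m crank '[[1,-1,0,0],[1,-1,0,0],[0.1,-1,0,0],[0,-1,0,0],[0,-1,0,0]]'; python3 -m crank '[[0,-1,0,0],[0,-1,0,0],[0,-1,0,0],[0,-1,0,0],[0,-1,0,0]]';  python3 -m crank '[[0,-1,0,0],[0,-1,0,0],[0,-1,0,0],[0,-1,0,0],[0,-1,0,0]]'; python3 -m crank '[[0,-1,0,0],[0,-1,0,0],[0,-1,0,0],[0,-1,0,0],[0,-1,0,0]]'
```

```text
t: 1.1
tool_pos: [0.413, -0.507, 0.2306]
ee_rot: [-3.141, -0.002, 0.001]
force: [-0.6, 0.3, -0.1]
opening: -0.0001
t: 1.52
tool_pos: [0.4652, -0.3812, 0.2307]
ee_rot: [-3.141, -0.005, 0.001]
force: [-0.2, -0.6, -0.8]
opening: -0.0001
t: 1.93
tool_pos: [0.4644, -0.2567, 0.2311]
ee_rot: [-3.141, -0.003, 0.001]
force: [0.3, 0.8, -0.7]
opening: 0.0
t: 2.35
tool_pos: [0.4643, -0.1317, 0.2312]
ee_rot: [-3.141, -0.003, 0.0]
force: [0.5, -1.2, 0.1]
opening: -0.0001
t: 2.77
tool_pos: [0.4643, -0.0068, 0.2313]
ee_rot: [3.142, 0.003, -0.0]
force: [-0.6, -0.4, -0.3]
opening: 0.0001
```

```bash
python3 -m crank '[[0,-1,0,0],[0,-1,0,0],[0,-1,0,0],[0,-1,0,0],[0,-1,0,0]]'; python3 -m crank '[[0,0,0,0],[0,0,0,0]]'
```

```text
t: 3.18
tool_pos: [0.4643, 0.1182, 0.2313]
ee_rot: [3.142, 0.003, -0.0]
force: [-0.4, 0.7, 1.1]
opening: 0.0001
t: 3.35
tool_pos: [0.4642, 0.1186, 0.2311]
ee_rot: [-3.141, -0.009, 0.001]
force: [-0.1, -1.0, 0.9]
opening: -0.0
```

```bash
python3 -m crank '[[0,-1,0,0],[0,-1,0,0],[0,-0.1,0,0],[0,0,1,0],[0,0,1,0]]'; python3 -m crank '[[0,0,1,0],[0,0,1,0],[0,0,1,0],[0,0,0,0]]'; python3 - <<'E'
from station import *
import cv2
a=grab_frame("top"); b=grab_frame("side")
cv2.imwrite("pics/t1.png",cv2.resize(a[180:290,200:350],None,fx=5,fy=5,interpolation=cv2.INTER_CUBIC))
cv2.imwrite("pics/s1.png",cv2.resize(b[220:320,250:360],None,fx=6,fy=6,interpolation=cv2.INTER_CUBIC))
E
```

```text
t: 3.77
tool_pos: [0.4661, 0.1689, 0.182]
ee_rot: [-3.141, -0.001, -0.007]
force: [0.2, -0.1, -0.6]
opening: -0.0001
t: 4.1
tool_pos: [0.4618, 0.1665, 0.1025]
ee_rot: [3.137, -0.002, -0.014]
force: [-0.7, 0.1, 0.5]
opening: 0.0003
```

View pics/t1.png

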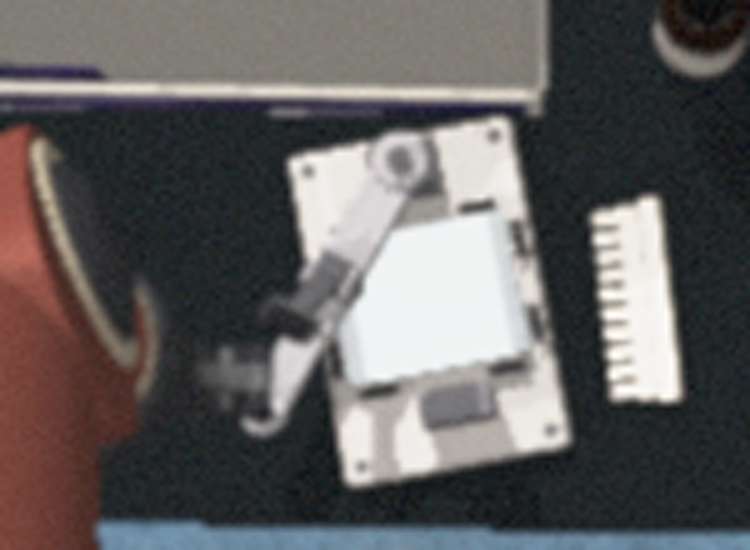

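View pics/s1.png

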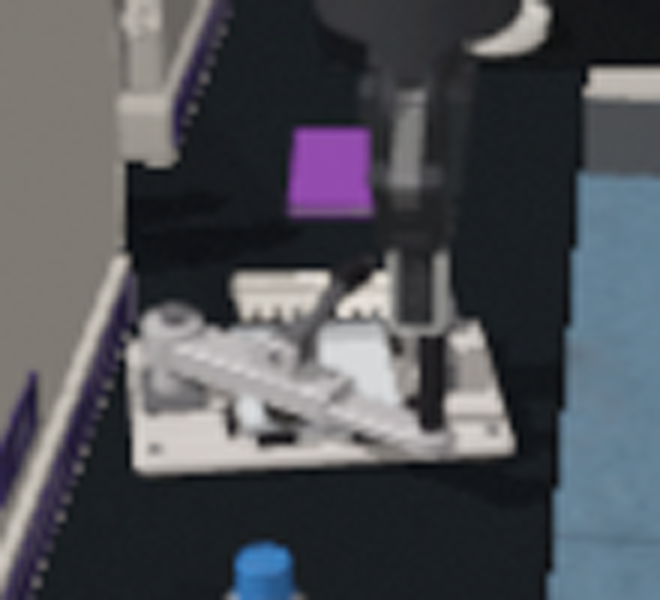

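The top view shows the shut fingers at about (235,370), to the left of the pin at about (265,415). The side view shows them hanging clear over the pin end. The measured tilt has drifted slightly, so I'll check the joints.

```bash
python3 -m crank '[[0,0,0,0],[0,0,0,0]]'; python3 - <<'E'
from station import *
s=state();print(s["joint_positions"].round(3),s["qd"].round(3),s["tool_pos"],s["ee_rot"],s["force"],s["joint_efforts"].round(1))
import cv2
cv2.imwrite("pics/s2.png",grab_frame("side"));cv2.imwrite("pics/t2.png",grab_frame("top"))
E
```

```text
t: 4.37
tool_pos: [0.4659, 0.1695, 0.108]
ee_rot: [-3.14, 0.0, -0.005]
force: [0.4, 0.1, -0.8]
opening: 0.0004
[-0.387  0.552 -0.009  2.004  0.009  0.582 -1.974] [-0.007 -0.002 -0.003  0.002 -0.    -0.003 -0.001] [0.46591135 0.16952509 0.10798403] [-3.14041559e+00  3.77978965e-04 -5.24140490e-03] [ 0.37180513  0.05873223 -0.77050919] [  0.1 -37.2   0.3 -10.5   0.    0.    0. ]
```

View pics/s2.png

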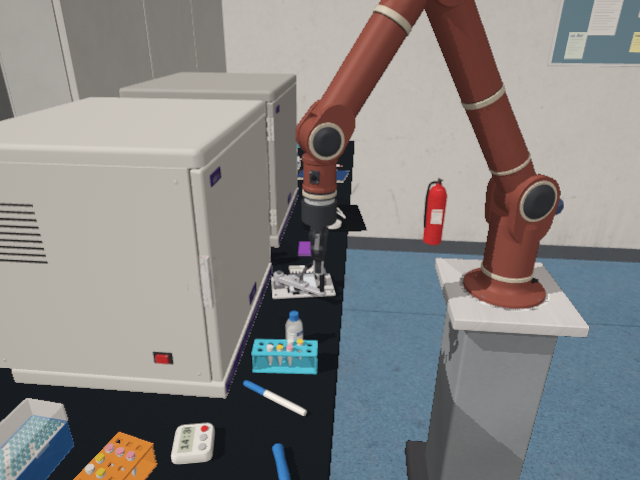

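View pics/t2.png

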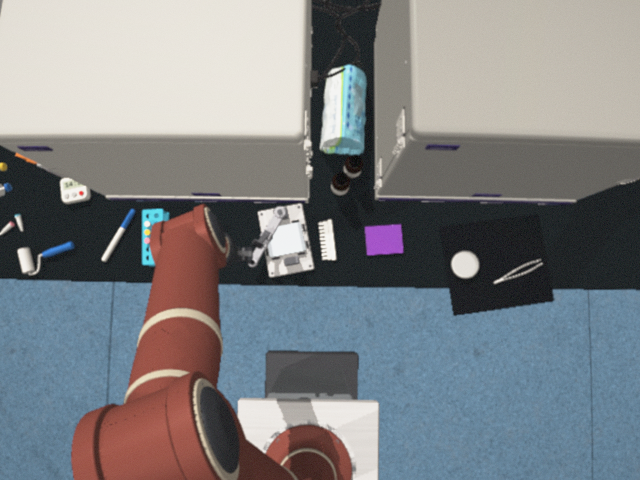

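The posture is clear: the arm is well above everything, and the fingers are between the bottle and the pin. I'll go down to pushing height.

```bash
python3 -m crank '[[0,0,0.5,0],[0,0,0.5,0],[0,0,0.5,0],[0,0,0.4,0],[0,0,0,0]]'; python3 -m crank '[[0,0.3,0,0],[0,0.3,0,0],[0,0,0,0]]'; python3 - <<'E'
from station import *
import cv2
a=grab_frame("top"); b=grab_frame("side")
A=cv2.resize(a[190:280,210:330],None,fx=6,fy=6,interpolation=cv2.INTER_CUBIC)
B=cv2.resize(b[240:310,250:350],None,fx=6,fy=6,interpolation=cv2.INTER_CUBIC)
cv2.imwrite("pics/t3.png",A);cv2.imwrite("pics/s3.png",B)
E
```

```text
t: 4.88
tool_pos: [0.4638, 0.1692, 0.0578]
ee_rot: [3.141, 0.001, -0.004]
force: [0.8, 0.1, -0.9]
opening: 0.0001
t: 5.13
tool_pos: [0.4651, 0.1519, 0.0595]
ee_rot: [3.14, -0.005, 0.001]
force: [0.5, -0.6, 0.1]
opening: -0.0002
```

View pics/t3.png

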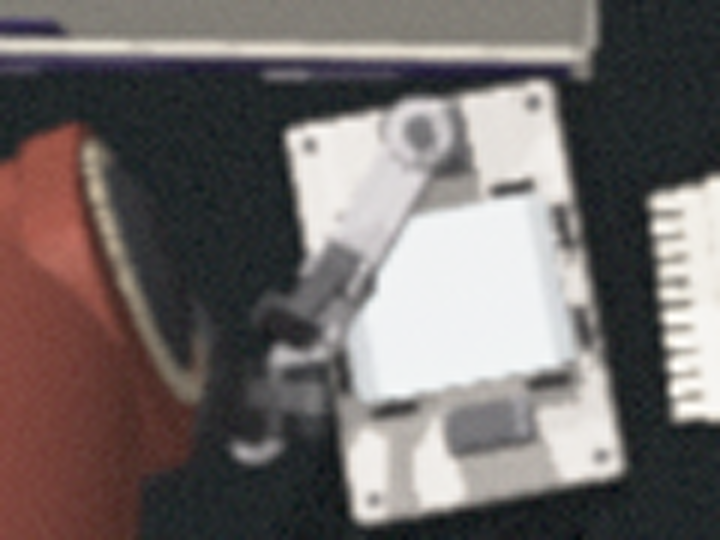

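View pics/s3.png

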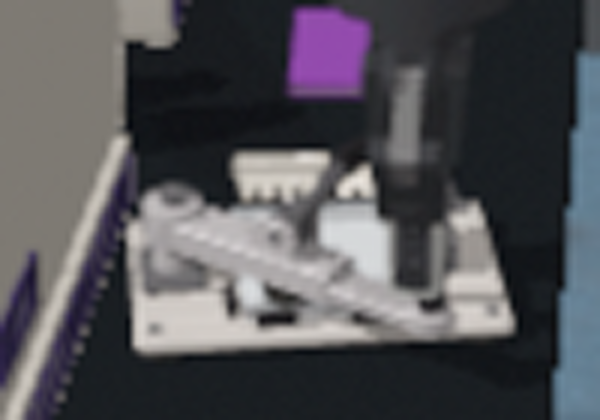

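```bash
python3 -m crank '[[0,0.3,0,0],[-0.1,0.3,0,0],[-0.1,0.3,0,0],[-0.1,0.3,0,0],[-0.1,0.3,0,0]]'; python3 -m crank '[[-0.1,0.3,0,0],[-0.1,0.3,0,0],[0,0.3,0,0],[0,0.3,0,0],[0,0,0,0]]';python3 - <<'E'
from station import *
import cv2
a=grab_frame("top"); b=grab_frame("side")
A=cv2.resize(a[190:280,210:330],None,fx=6,fy=6,interpolation=cv2.INTER_CUBIC)
B=cv2.resize(b[240:310,250:350],None,fx=6,fy=6,interpolation=cv2.INTER_CUBIC)
cv2.imwrite("pics/t4.png",A);cv2.imwrite("pics/s4.png",B)
E
```

```text
t: 5.65
tool_pos: [0.4543, 0.116, 0.0589]
ee_rot: [3.141, 0.0, 0.0]
force: [0.2, 0.9, 0.2]
opening: 0.0001
t: 6.07
tool_pos: [0.4493, 0.0846, 0.0588]
ee_rot: [3.14, -0.004, -0.001]
force: [0.1, -1.0, -0.3]
opening: -0.0001
```

View pics/t4.png

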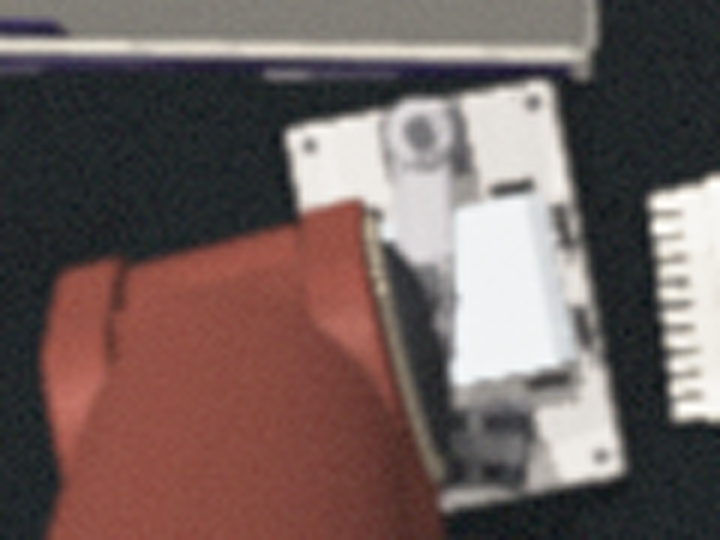

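View pics/s4.png

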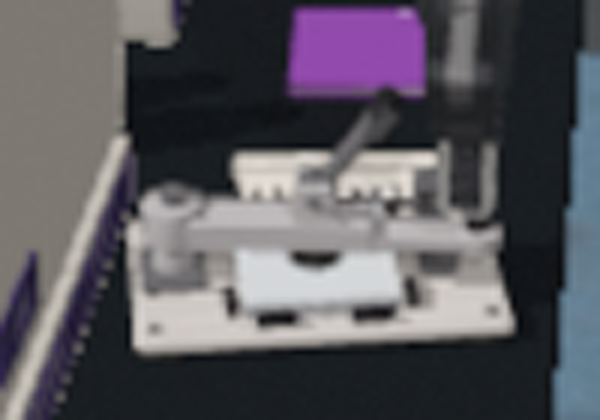

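The strap is swinging well: in the side view the bar now runs from (175,210) to (490,235). I'll push on in small steps until the force rises at the stop.

```bash
python3 -m crank '[[0,0.15,0,0],[0,0.15,0,0],[0,0.15,0,0],[0,0.1,0,0],[0,0,0,0]]'; python3 -m crank '[[0,0.08,0,0],[0,0,0,0]]'; python3 -m crank '[[0,0.08,0,0],[0,0,0,0]]'; python3 -m crank '[[0,0.08,0,0],[0,0,0,0]]'
```

```text
t: 6.58
tool_pos: [0.4497, 0.0725, 0.0589]
ee_rot: [3.141, -0.001, 0.0]
force: [-0.3, -0.2, 0.2]
opening: 0.0001
t: 6.75
tool_pos: [0.4497, 0.071, 0.0589]
ee_rot: [3.142, -0.0, 0.0]
force: [-0.3, -0.4, 0.3]
opening: 0.0002
t: 6.92
tool_pos: [0.4497, 0.069, 0.0589]
ee_rot: [3.142, 0.0, 0.0]
force: [0.4, 1.6, 0.2]
opening: 0.0001
t: 7.08
tool_pos: [0.4497, 0.067, 0.0589]
ee_rot: [3.142, -0.0, 0.0]
force: [0.0, 0.1, 0.0]
opening: 0.0002
```

```bash
for i in 1; do python3 -m crank '[[0,0.08,0,0],[0,0,0,0]]'; python3 -m crank '[[0,0.08,0,0],[0,0,0,0]]'; python3 -m crank '[[0,0.08,0,0],[0,0,0,0]]'; done
```

```text
t: 7.25
tool_pos: [0.4497, 0.065, 0.0589]
ee_rot: [3.142, -0.0, 0.0]
force: [0.5, 0.8, 0.4]
opening: 0.0001
t: 7.42
tool_pos: [0.4497, 0.0647, 0.0589]
ee_rot: [-3.14, -0.002, -0.001]
force: [0.4, 4.5, 0.9]
opening: 0.0002
t: 7.58
tool_pos: [0.4497, 0.0646, 0.0589]
ee_rot: [-3.137, -0.006, -0.001]
force: [-0.6, 8.0, 0.7]
opening: 0.0001
```

```bash
python3 -m crank '[[0,0.08,0,0],[0,0,0,0]]'; python3 -m crank '[[0,0.08,0,0],[0,0,0,0]]'; python3 - <<'E'
from station import *
import cv2
b=grab_frame("side")
B=cv2.resize(b[240:310,250:350],None,fx=7,fy=7,interpolation=cv2.INTER_CUBIC)
cv2.imwrite("pics/s5.png",B)
E
```

```text
t: 7.75
tool_pos: [0.4497, 0.0645, 0.059]
ee_rot: [-3.135, -0.008, -0.002]
force: [-0.9, 11.9, 0.0]
opening: -0.0002
t: 7.92
tool_pos: [0.4497, 0.0643, 0.059]
ee_rot: [-3.133, -0.011, -0.002]
force: [-1.2, 15.3, -0.4]
opening: 0.0
```

View pics/s5.png

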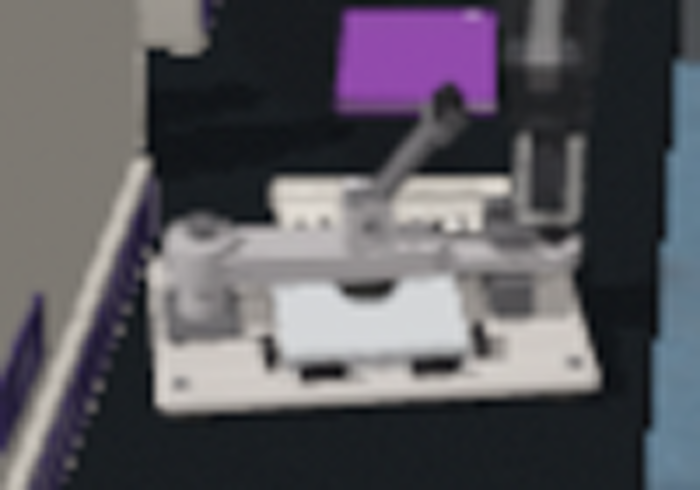

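Force climbs against a hard stop (15 N) at y = 0.0645, where I predicted 0.066. The side picture shows the bar end inside the catch at about (510,250), with the lever still up. I'll back off, rise and align the tool with the press.

```bash
python3 -m crank '[[0,-0.3,0,0],[0,-0.5,0,0],[0,-0.6,0,0],[0,0,0,0]]'; python3 -m crank '[[0,0,-0.9,-0.9],[0,0,-0.9,-0.9],[0,0,-0.9,-0.77],[0,0,-0.9,0],[0,0,0,0]]'; python3 - <<'E'
from h import *
from station import *
import cv2
from scipy.spatial.transform import Rotation as R
b=grab_frame("side")
B=cv2.resize(b[240:310,250:350],None,fx=7,fy=7,interpolation=cv2.INTER_CUBIC)
cv2.imwrite("pics/s6.png",B)
s=state();M=R.from_rotvec(s["ee_rot"]).as_matrix();print(M.round(3),s["tool_pos"])
tgt=np.array([.4853,.0525,.112]);print("tool units",(M.T@(tgt-s["tool_pos"])/.025).round(2))
for r,z in((.0887,.095),(.128,.085),(.128,.044)): 
  X=np.array([.576-r*.979,.0715-r*.2045,z]); print(((proj("side",X)-[250,240])*7).round(),proj("top",X).round(1))
E
```

```text
t: 8.3
tool_pos: [0.4494, 0.0945, 0.0588]
ee_rot: [-3.14, -0.007, 0.0]
force: [-0.8, 0.1, 0.4]
opening: -0.0001
t: 8.72
tool_pos: [0.4519, 0.091, 0.1523]
ee_rot: [3.125, 0.319, 0.011]
force: [1.1, 2.4, -0.2]
opening: -0.0002
[[ 0.979  0.202  0.004]
 [ 0.202 -0.979 -0.   ]
 [ 0.004  0.001 -1.   ]] [0.45082204 0.09085824 0.15056224]
tool units [1.03 1.78 1.55]
[438. 103.] [285.4 247.9]
[547. 123.] [289.  266.4]
[545. 224.] [290.1 267.6]
```

View pics/s6.png

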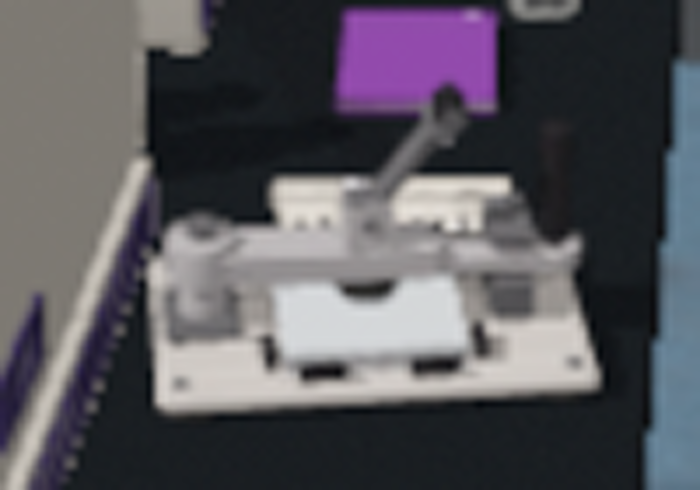

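The strap stayed home: the pin at (555,125) and roller at (450,105) are within about 1.5 image pixels of the predicted home positions. Moving over the roller.

```bash
python3 -m crank '[[0.5,0.9,0,0],[0.5,0.88,0,0],[0,0,0.6,0],[0,0,0.7,0],[0,0,0,0]]'; python3 -m crank '[[0,0,0,0],[0,0,0,0]]';  python3 - <<'E'
from h import *
from station import *
import cv2
b=grab_frame("side");a=grab_frame("top")
cv2.imwrite("pics/s7.png",cv2.resize(b[225:310,250:350],None,fx=7,fy=7,interpolation=cv2.INTER_CUBIC))
cv2.imwrite("pics/t7.png",cv2.resize(a[190:280,210:330],None,fx=6,fy=6,interpolation=cv2.INTER_CUBIC))
p=state()["tool_pos"];d=np.array([.576,.0715])-p[:2];print(p,"radius",d@[.979,.2045],"lat",d@[-.2045,.979])
E
```

```text
t: 9.18
tool_pos: [0.4802, 0.0517, 0.1128]
ee_rot: [3.124, 0.319, -0.014]
force: [-1.1, 0.4, -0.3]
opening: 0.0
t: 9.35
tool_pos: [0.4828, 0.0535, 0.1162]
ee_rot: [3.125, 0.323, -0.002]
force: [0.1, 0.1, 0.6]
opening: -0.0001
[0.48343999 0.05394004 0.11689295] radius 0.09420725931345046 lat -0.001737315675786548
```

View pics/s7.png

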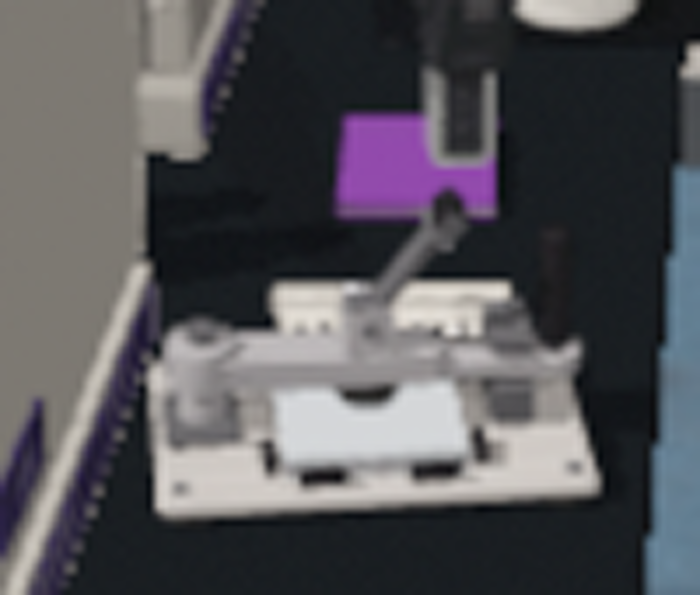

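View pics/t7.png

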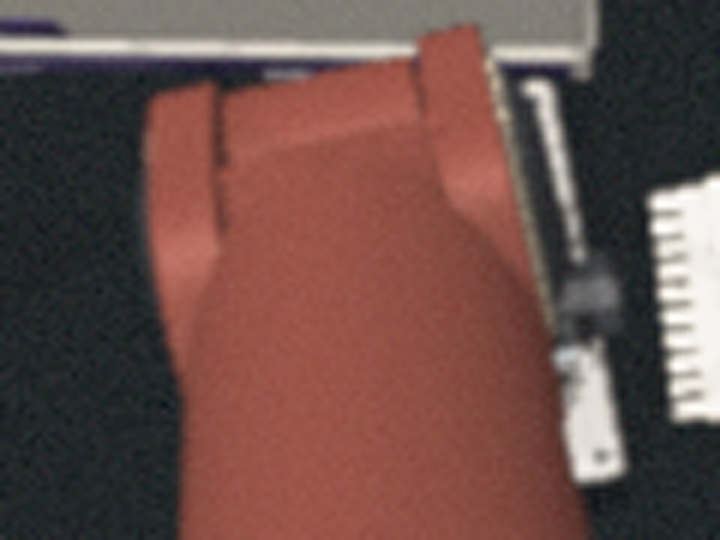

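The fingers, at (460,160) in the side view, are straight above the roller at (450,210). Pressing down with a small outward shift.

```bash
python3 -m crank '[[0,0,0.3,0],[0,0,0.3,0],[-0.1,0,0.3,0],[-0.1,0,0.2,0],[0,0,0,0]]'; python3 -m crank '[[-0.1,0,0.2,0],[-0.1,0,0.2,0],[0,0,0.2,0],[0,0,0,0]]';  python3 - <<'E'
from h import *
from station import *
import cv2
b=grab_frame("side")
cv2.imwrite("pics/s8.png",cv2.resize(b[225:310,250:350],None,fx=7,fy=7,interpolation=cv2.INTER_CUBIC))
p=state()["tool_pos"];d=np.array([.576,.0715])-p[:2];print(p,"radius",d@[.979,.2045],"lat",d@[-.2045,.979])
E
```

```text
t: 9.87
tool_pos: [0.4767, 0.0525, 0.0876]
ee_rot: [3.125, 0.323, -0.005]
force: [-0.7, 0.2, 0.3]
opening: -0.0001
t: 10.2
tool_pos: [0.4727, 0.0516, 0.0729]
ee_rot: [3.125, 0.323, -0.003]
force: [0.2, 0.3, 0.9]
opening: -0.0001
[0.47289475 0.05168675 0.07316383] radius 0.10499185138836768 lat -0.001687855142141037
```

View pics/s8.png

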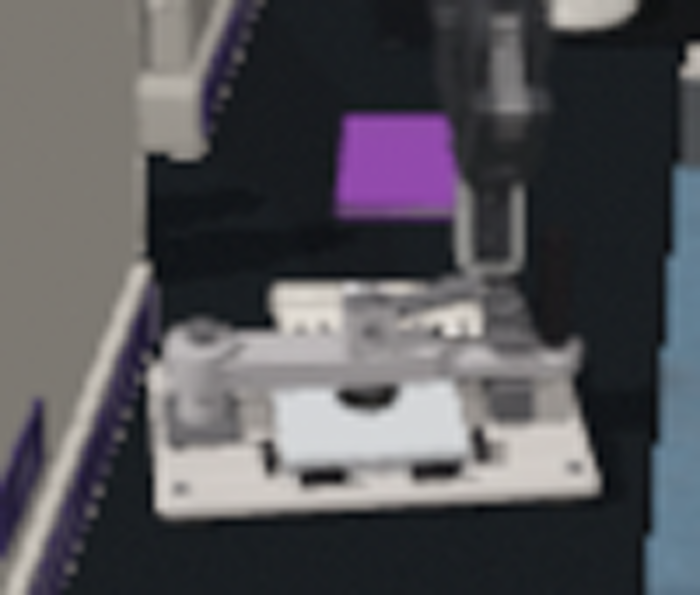

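The lever is following: the roller is now at about (490,285). Continuing to the stop.

```bash
python3 -m crank '[[0,0,0.15,0],[0,0,0.15,0],[0,0,0,0]]'; python3 -m crank '[[0,0,0.12,0],[0,0,0,0]]'; python3 -m crank '[[0,0,0.12,0],[0,0,0,0]]'; python3 -m crank '[[0,0,0.12,0],[0,0,0,0]]'; python3 -m crank '[[0,0,0.12,0],[0,0,0,0]]'
```

```text
t: 10.5
tool_pos: [0.4736, 0.0518, 0.066]
ee_rot: [-3.125, -0.323, -0.0]
force: [1.0, 0.5, 1.7]
opening: 0.0002
t: 10.67
tool_pos: [0.4738, 0.0518, 0.0632]
ee_rot: [-3.125, -0.323, -0.001]
force: [0.8, 0.7, 2.1]
opening: 0.0004
t: 10.83
tool_pos: [0.4774, 0.0526, 0.0616]
ee_rot: [-3.124, -0.323, -0.014]
force: [2.6, 0.9, 5.3]
opening: -0.0001
t: 11.0
tool_pos: [0.4792, 0.053, 0.0596]
ee_rot: [-3.124, -0.323, -0.02]
force: [3.6, 1.1, 14.2]
opening: 0.0
t: 11.17
tool_pos: [0.4791, 0.0529, 0.0586]
ee_rot: [-3.124, -0.323, -0.021]
force: [-0.2, 0.1, 30.9]
opening: 0.0001
```

```bash
python3 - <<'E'
from h import *
from station import *
import cv2
b=grab_frame("side")
cv2.imwrite("pics/s9.png",cv2.resize(b[235:300,260:350],None,fx=8,fy=8,interpolation=cv2.INTER_CUBIC))
s=state();p=s["tool_pos"];d=np.array([.576,.0715])-p[:2];print(p,s["ee_rot"],s["force"],s["joint_positions"].round(3),"radius",d@[.979,.2045],"lat",d@[-.2045,.979])
for e in (3.4,10,15,20): 
  e=np.radians(e);r=.06+.05*np.cos(e);X=np.array([.576-r*.979,.0715-r*.2045,.054+.05*np.sin(e)]); print(((proj("side",X)-[260,235])*8).round())
E
```

```text
[0.47911985 0.05295478 0.05866193] [-3.12404745 -0.32284878 -0.02113611] [ 0.2722895   0.12500547 29.78995221] [-0.1    0.624 -0.081  2.083  0.115  0.425 -1.635] radius 0.09863816878656607 lat -0.001656216765797882
[487. 263.]
[485. 247.]
[482. 235.]
[478. 223.]
```

View pics/s9.png

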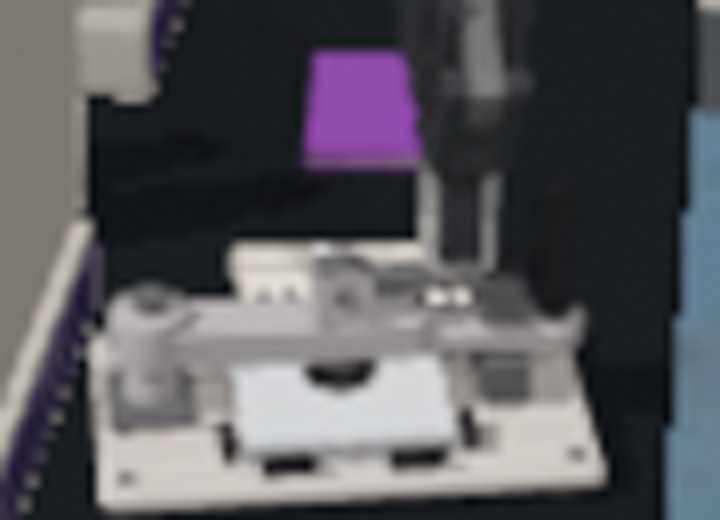

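The force is now 30 N, but the fingers slid inwards off the roller's crown onto the lever bar. I'll lift off and look at the lever.

```bash
python3 -m crank '[[0,0,-0.5,0],[0,0,-1,0],[0,0,-1,0],[0,0,0,0]]'; python3 - <<'E'
from h import *
from station import *
import cv2
b=grab_frame("side")
cv2.imwrite("pics/s10.png",cv2.resize(b[235:300,260:350],None,fx=8,fy=8,interpolation=cv2.INTER_CUBIC))
s=state();p=s["tool_pos"];d=np.array([.576,.0715])-p[:2];print(p,s["ee_rot"],s["force"],"radius",d@[.979,.2045],"lat",d@[-.2045,.979])
E
```

```text
t: 11.55
tool_pos: [0.4758, 0.0522, 0.1203]
ee_rot: [-3.125, -0.323, -0.012]
force: [0.0, -0.2, 0.5]
opening: -0.0005
[0.47467891 0.05192336 0.11849941] [-3.12472818 -0.32241369 -0.00715595] [-0.61963416  0.3339542  -0.67164599] radius 0.10319676918078188 lat -0.0015546270937374929
```

View pics/s10.png

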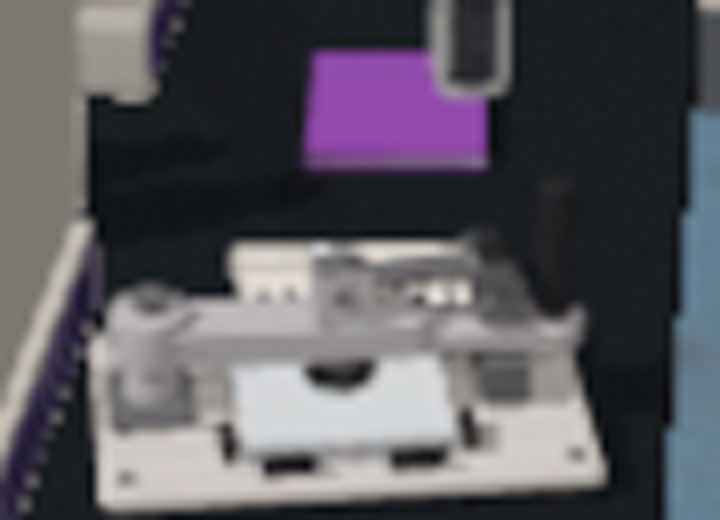

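```bash
python3 - <<'E'
from h import *
import cv2
from station import *
b=grab_frame("side")
a=cv2.resize(b[258:285,295:340],None,fx=16,fy=16,interpolation=cv2.INTER_CUBIC)
a=cv2.convertScaleAbs(a,alpha=1.8,beta=10)
cv2.imwrite("pics/s11.png",a)
P=lambda r,z:((proj("side",np.array([.576-r*.979,.0715-r*.2045,z]))-[295,258]+.5)*16).round()
print("hinge",P(.06,.054),"pintop",P(.128,.085),"pinbase",P(.128,.038),"strapend top",P(.139,.038))
for e in (0,3.4,10,15,20):
  e=np.radians(e);print(np.degrees(e),P(.06+.05*np.cos(e),.054+.05*np.sin(e)))
E
```

```text
hinge [108. 197.] pintop [539.   2.] pinbase [533. 265.] strapend top [602. 261.]
0.0 [423. 182.]
3.4 [422. 165.]
10.0 [418. 133.]
14.999999999999998 [413. 110.]
20.0 [405.  87.]
```

View pics/s11.png

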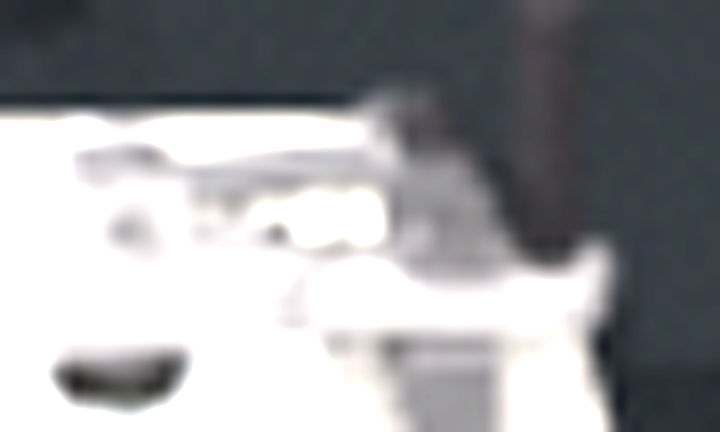

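```bash
python3 - <<'E'
from h import *
for p in [(.4747,.0519,.1185),(.4729,.0517,.0732),(.4791,.053,.0587)]:
  q=proj("side",np.array(p));print(q,((q-[260,235]+.5)*8).round(),((q-[250,225]+.5)*7).round(), proj("top",np.array(p)))
E
```

```text
[318.55054923 246.24964681] [472.  94.] [483. 152.] [285.12351756 253.71183366]
[319.09415766 262.5218155 ] [477. 224.] [487. 266.] [286.61048217 256.438476  ]
[316.54331093 267.740334  ] [456. 266.] [469. 303.] [286.51385959 254.17498814]
```

```bash
python3 - <<'E'
import cv2,numpy as np
a=cv2.imread("pics/s9.png");b=cv2.imread("pics/s10.png")
f=lambda i:cv2.resize(i[190:340,270:600],None,fx=2.2,fy=1.8,interpolation=cv2.INTER_CUBIC)
cv2.imwrite("pics/cmp.png",np.vstack([f(a),f(b)]))
E
```

```text
(no output)
```

View pics/cmp.png

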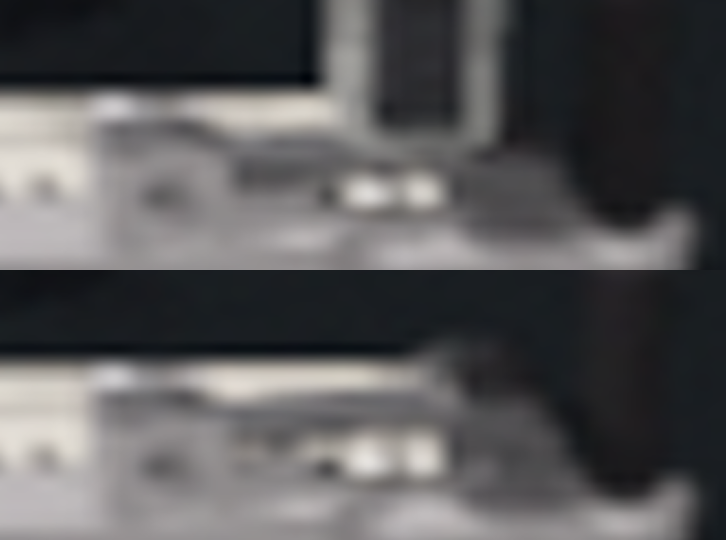

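While pressed (upper picture) the bar was nearly level. After lifting (lower picture) the roller is up again at about 17–19°, so it needs pressing on the roller's crown, a little further out. The side view also puts the press about 1.5 mm nearer the robot than I had it.

```bash
python3 -m crank '[[-0.2,0,0,0],[0,0,0.4,0],[0,0,0.4,0],[0,0,0.4,0],[0,0,0,0]]'; python3 -m crank '[[0,0,0,0],[0,0,0,0]]'; python3 - <<'E'
from h import *
from station import *
import cv2
b=grab_frame("side")
cv2.imwrite("pics/s12.png",cv2.resize(b[235:300,260:350],None,fx=8,fy=8,interpolation=cv2.INTER_CUBIC))
s=state();p=s["tool_pos"];d=np.array([.576,.0715])-p[:2];print(p,s["ee_rot"],s["force"],"radius",d@[.979,.2045],"lat",d@[-.2045,.979])
E
```

```text
t: 12.07
tool_pos: [0.4657, 0.0503, 0.0841]
ee_rot: [3.125, 0.323, -0.011]
force: [-0.9, -1.2, 0.1]
opening: 0.0003
t: 12.23
tool_pos: [0.468, 0.0507, 0.0864]
ee_rot: [-3.125, -0.323, 0.002]
force: [0.5, 0.6, 0.9]
opening: -0.0001
[0.46835177 0.05073366 0.08676863] [-3.12491085e+00 -3.22762606e-01  6.51810037e-04] [-0.01294728 -0.21302426  0.89212293] radius 0.10963433779808253 lat -0.00168381620148653
```

View pics/s12.png

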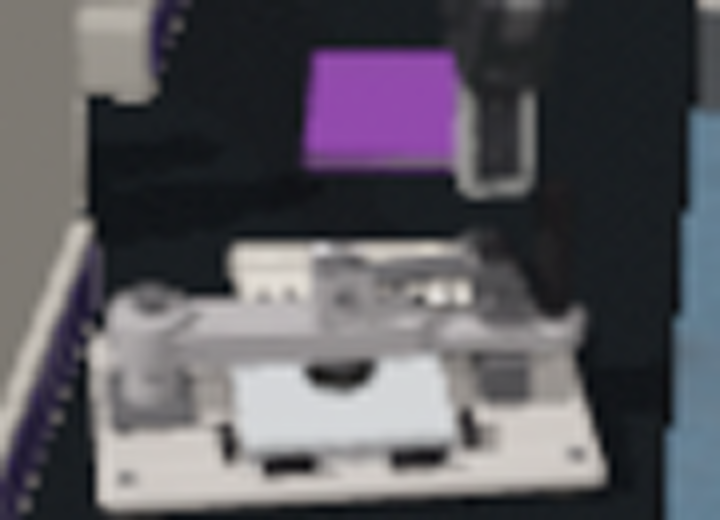

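The fingers (460–537 px) cover the roller at 487 and just miss the pin at 540 or so. I'll nudge inwards 1.5 mm and go down.

```bash
python3 -m crank '[[0.06,0,0.2,0],[0,0,0.2,0],[0,0,0,0],[0,0,0,0]]'; python3 -m crank '[[0,0,0.12,0],[0,0,0,0]]';python3 -m crank '[[0,0,0.12,0],[0,0,0,0]]';python3 -m crank '[[0,0,0.12,0],[0,0,0,0]]'; python3 - <<'E'
from h import *
from station import *
import cv2
b=grab_frame("side")
cv2.imwrite("pics/s13.png",cv2.resize(b[235:300,260:350],None,fx=8,fy=8,interpolation=cv2.INTER_CUBIC))
s=state();p=s["tool_pos"];d=np.array([.576,.0715])-p[:2];print(p,s["ee_rot"],s["force"],"radius",d@[.979,.2045],"lat",d@[-.2045,.979])
E
```

```text
t: 12.62
tool_pos: [0.4697, 0.051, 0.0765]
ee_rot: [-3.125, -0.323, 0.001]
force: [-0.3, -0.7, -0.2]
opening: 0.0005
t: 12.78
tool_pos: [0.4698, 0.051, 0.0735]
ee_rot: [-3.125, -0.323, 0.001]
force: [-0.2, 0.0, 0.1]
opening: -0.0001
t: 12.95
tool_pos: [0.4698, 0.051, 0.0705]
ee_rot: [-3.125, -0.323, 0.001]
force: [-0.4, -0.1, 1.0]
opening: 0.0002
t: 13.12
tool_pos: [0.4697, 0.051, 0.0674]
ee_rot: [-3.125, -0.323, 0.001]
force: [0.1, 0.6, 0.2]
opening: -0.0002
[0.46981858 0.05103919 0.06760112] [-3.12492286e+00 -3.22862951e-01  7.81491660e-04] [-0.79000644  0.03105782 -0.76252777] radius 0.1081358484609041 lat -0.001682970292872371
```

View pics/s13.png

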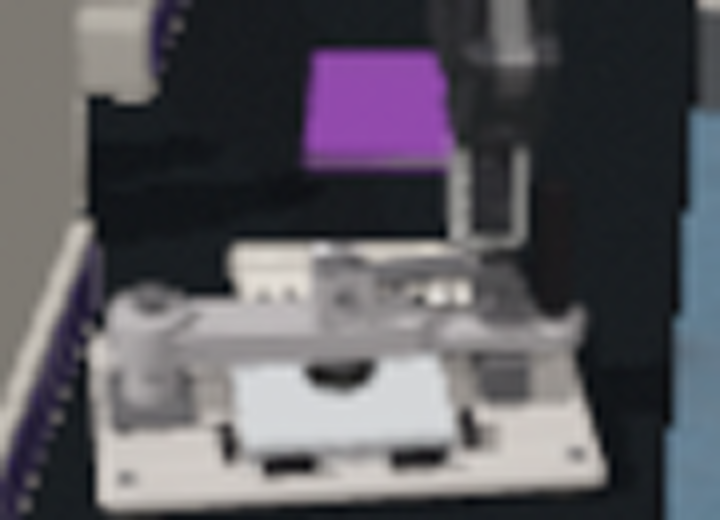

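```bash
python3 -m crank '[[0,0,0.1,0],[0,0,0,0]]';python3 -m crank '[[0,0,0.1,0],[0,0,0,0]]';python3 -m crank '[[0,0,0.1,0],[0,0,0,0]]';python3 -m crank '[[0,0,0.1,0],[0,0,0,0]]'
```

```text
t: 13.33
tool_pos: [0.4702, 0.0511, 0.0653]
ee_rot: [-3.125, -0.323, -0.001]
force: [-0.6, -0.5, 0.7]
opening: -0.0003
t: 13.5
tool_pos: [0.4705, 0.0512, 0.0631]
ee_rot: [-3.125, -0.323, -0.002]
force: [-0.5, 0.0, 3.9]
opening: 0.0003
t: 13.67
tool_pos: [0.4717, 0.0514, 0.062]
ee_rot: [-3.125, -0.323, -0.006]
force: [-0.6, -0.1, 17.2]
opening: 0.0003
t: 13.83
tool_pos: [0.4752, 0.0521, 0.0612]
ee_rot: [-3.124, -0.323, -0.02]
force: [4.8, 0.6, 18.2]
opening: 0.0002
```

```bash
python3 - <<'E'
from station import *
import cv2
cv2.imwrite("pics/s14.png",cv2.resize(grab_frame("side")[235:300,260:350],None,fx=8,fy=8,interpolation=cv2.INTER_CUBIC))
E
python3 -m crank '[[0.2,0,0,0],[0,0,-0.2,0],[0,0,-0.2,0],[0,0,0,0]]'; python3 -m crank '[[0,0,-0.5,0],[0,0,-1,0],[0,0,-1,0],[0,0,0,0]]'; python3 - <<'E'
from station import *
import cv2
cv2.imwrite("pics/s15.png",cv2.resize(grab_frame("side")[235:300,260:350],None,fx=8,fy=8,interpolation=cv2.INTER_CUBIC))
import numpy as np
a=cv2.imread("pics/s10.png");b=cv2.imread("pics/s14.png");c=cv2.imread("pics/s15.png")
f=lambda i:cv2.resize(i[220:330,270:600],None,fx=2.2,fy=1.8,interpolation=cv2.INTER_CUBIC)
cv2.imwrite("pics/cmp2.png",np.vstack([f(a),f(b),f(c)]))
E
```

```text
t: 14.22
tool_pos: [0.4742, 0.0519, 0.0682]
ee_rot: [3.125, 0.323, -0.001]
force: [-0.2, -0.7, -0.3]
opening: 0.0002
t: 14.55
tool_pos: [0.4765, 0.0523, 0.1335]
ee_rot: [-3.125, -0.322, -0.009]
force: [1.4, 0.4, -0.6]
opening: 0.0002
```

View pics/cmp2.png

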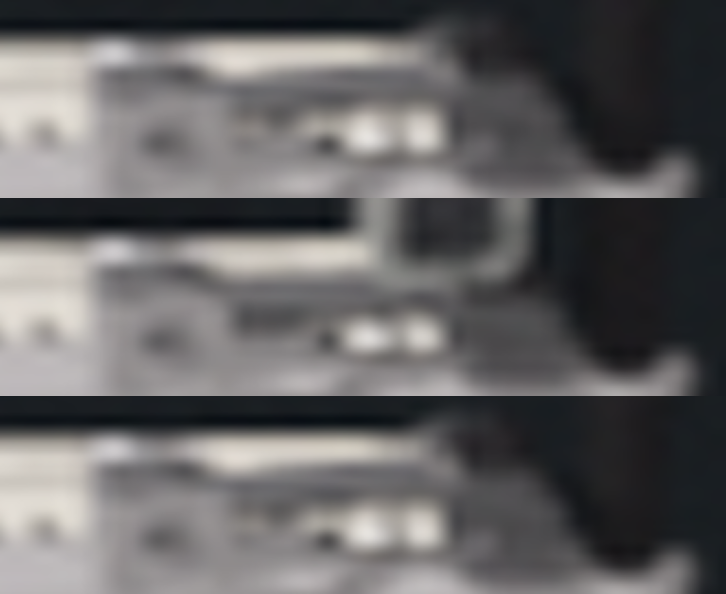

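The lever settled at the same angle after both pushes, a few degrees above its pressed position. So it springs back slightly, or never quite reached the stop. I'll push again on the crown with more force, compensating for the inward sliding, and log force against height.

```bash
cat > m.py <<'E'
from h import *
from station import *
import cv2,sys
b=grab_frame("side")
cv2.imwrite(f"pics/{sys.argv[1]}.png",cv2.resize(b[250:290,290:340],None,fx=14,fy=14,interpolation=cv2.INTER_CUBIC))
s=state();p=s["tool_pos"];d=np.array([.576,.0715])-p[:2];print(p.round(4),s["ee_rot"].round(3),s["force"].round(1),"radius",(d@[.979,.2045]).round(4),"lat",(d@[-.2045,.979]).round(4))
E
python3 -m crank '[[-0.24,0,0,0],[0,0,0.8,0],[0,0,0.8,0],[0,0,0.8,0],[0,0,0,0]]'; python3 -m crank '[[0,0,0.1,0],[0,0,0,0],[0,0,0,0]]'; python3 m.py a1
```

```text
t: 15.02
tool_pos: [0.4653, 0.0503, 0.0665]
ee_rot: [3.125, 0.323, -0.014]
force: [-0.5, 0.2, 0.6]
opening: 0.0004
t: 15.27
tool_pos: [0.4689, 0.0508, 0.0682]
ee_rot: [-3.125, -0.323, -0.0]
force: [-1.0, 1.2, 0.5]
opening: 0.0001
[0.4692 0.0508 0.0685] [-3.125e+00 -3.230e-01 -1.000e-03] [ 0.2 -0.2 -0.5] radius 0.1088 lat -0.0016
```

View pics/a1.png

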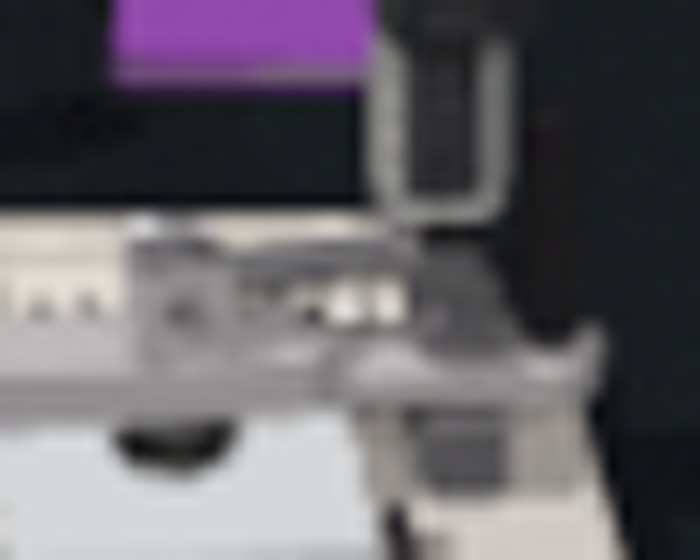

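```bash
python3 -m crank '[[0,0,0.08,0],[0,0,0,0],[0,0,0,0]]' | grep -E "pos|force"; python3 -m crank '[[0,0,0.08,0],[0,0,0,0],[0,0,0,0]]'| grep -E "pos|force"; python3 -m crank '[[-0.02,0,0.06,0],[0,0,0,0],[0,0,0,0]]'| grep -E "pos|force"; python3 m.py a2; python3 -m crank '[[-0.04,0,0.06,0],[0,0,0,0],[0,0,0,0]]'| grep -E "pos|force"; python3 m.py a3
```

```text
tool_pos: [0.4691, 0.0508, 0.0662]
force: [-0.4, -0.2, -0.4]
tool_pos: [0.4695, 0.0509, 0.0641]
force: [0.9, 0.5, 3.2]
tool_pos: [0.4693, 0.0509, 0.0628]
force: [-0.2, -0.4, 6.2]
[0.4693 0.0508 0.0628] [-3.125e+00 -3.230e-01 -3.000e-03] [ 1.2 -0.5  5.4] radius 0.1087 lat -0.0016
tool_pos: [0.4693, 0.0509, 0.0623]
force: [-0.6, -0.7, 13.4]
[0.4693 0.0509 0.0623] [-3.125 -0.323 -0.007] [-0.4 -0.5 12.3] radius 0.1086 lat -0.0017
```

```bash
python3 -m crank '[[-0.04,0,0.1,0],[0,0,0,0],[0,0,0,0]]'| grep -E "pos|force";  python3 -m crank '[[-0.06,0,0.1,0],[0,0,0,0],[0,0,0,0]]'| grep -E "pos|force";python3 -m crank '[[-0.06,0,0.1,0],[0,0,0,0],[0,0,0,0]]'| grep -E "pos|force"; python3 m.py a4
```

```text
tool_pos: [0.4695, 0.0509, 0.0613]
force: [-1.3, -0.0, 24.9]
tool_pos: [0.4696, 0.0509, 0.0603]
force: [-2.8, -0.9, 36.1]
tool_pos: [0.4697, 0.0509, 0.0594]
force: [-4.0, -0.5, 47.8]
[0.4697 0.0509 0.0594] [-3.124 -0.323 -0.024] [-3.7 -1.  46.7] radius 0.1083 lat -0.0016
```

View pics/a4.png

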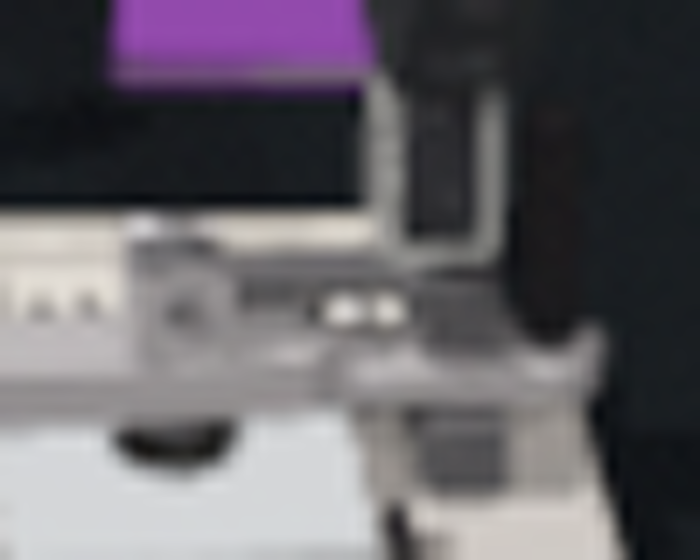

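```bash
python3 -m crank '[[0.06,0,-0.1,0],[0.06,0,-0.1,0],[0.06,0,-0.1,0],[0.04,0,-0.06,0],[0,0,-0.06,0]]'| grep -E "pos|force"; python3 -m crank '[[0,0,-0.06,0],[0,0,0,0]]'| grep -E "pos|force"; python3 m.py a5; python3 -m crank '[[0,0,-0.1,0],[0,0,0,0]]'| grep -E "pos|force"; python3 -m crank '[[0,0,-0.2,0],[0,0,-0.3,0],[0,0,-0.5,0],[0,0,0,0]]'| grep -E "pos|force";python3 m.py a6
```

```text
tool_pos: [0.4691, 0.0508, 0.0639]
force: [0.3, -0.3, 0.1]
tool_pos: [0.4685, 0.0507, 0.065]
force: [0.2, 0.6, 1.3]
[0.4686 0.0507 0.065 ] [ 3.125e+00  3.230e-01 -2.000e-03] [-0.3 -0.5  2.3] radius 0.1094 lat -0.0017
tool_pos: [0.4688, 0.0508, 0.0678]
force: [0.3, 0.3, -0.2]
tool_pos: [0.4704, 0.0511, 0.0948]
force: [-0.1, 0.4, -0.3]
[0.47   0.051  0.0941] [-3.125 -0.323 -0.005] [-0.1  0.1 -0.3] radius 0.108 lat -0.0016
```

View pics/a5.png

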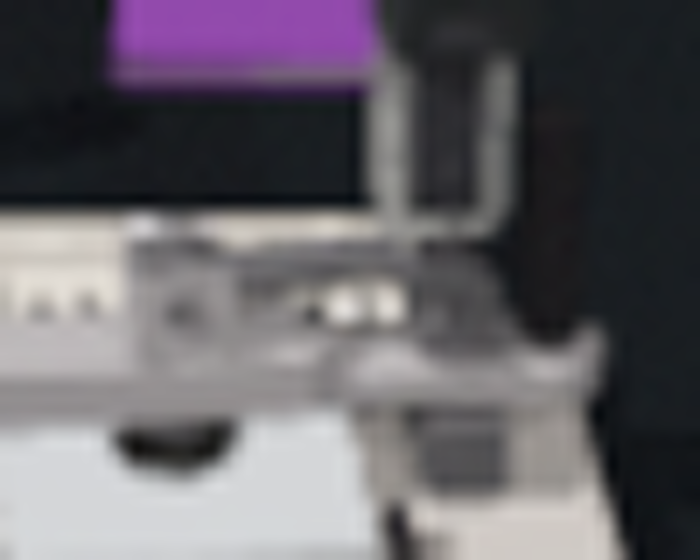

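View pics/a6.png

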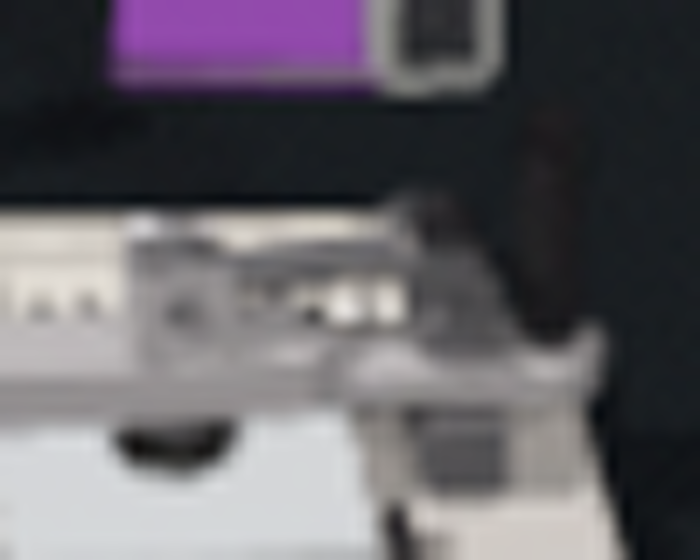

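The roller follows the finger back up a little and then rests with its top somewhere between z ≈ 0.064 and 0.068; nominal fully down is 0.063. I'll measure the rest height finely, then press and release very slowly.

```bash
python3 -m crank '[[0,0,0.5,0],[0,0,0.5,0],[0,0,0,0],[0,0,0,0]]' | grep -E "pos|force"; for i in 1; do python3 -m crank '[[0,0,0.03,0],[0,0,0,0]]' | grep -E "pos|force"; python3 -m crank '[[0,0,0.03,0],[0,0,0,0]]' | grep -E "pos|force"; python3 -m crank '[[0,0,0.03,0],[0,0,0,0]]' | grep -E "pos|force"; python3 -m crank '[[0,0,0.03,0],[0,0,0,0]]' | grep -E "pos|force";  python3 -m crank '[[0,0,0.03,0],[0,0,0,0]]' | grep -E "pos|force"; python3 -m crank '[[0,0,0.03,0],[0,0,0,0]]' | grep -E "pos|force"; done
```

```text
tool_pos: [0.4684, 0.0508, 0.0673]
force: [0.3, -0.4, 0.1]
tool_pos: [0.4693, 0.0509, 0.0674]
force: [-0.8, -0.6, -0.4]
tool_pos: [0.4692, 0.0508, 0.0666]
force: [-0.8, -0.2, 0.2]
tool_pos: [0.4691, 0.0508, 0.0657]
force: [-0.6, -0.2, 0.5]
tool_pos: [0.4694, 0.0509, 0.0651]
force: [-0.5, 0.2, 2.9]
tool_pos: [0.4694, 0.0509, 0.0644]
force: [-0.5, -0.5, 5.1]
tool_pos: [0.4694, 0.0509, 0.0635]
force: [0.2, -0.6, 5.1]
```

```bash
python3 -m crank '[[-0.02,0,0.06,0],[-0.02,0,0.06,0],[-0.04,0,0.08,0],[0,0,0,0],[0,0,0,0]]' | grep -E "pos|force"; python3 m.py b1;  python3 -m crank '[[0.04,0,-0.07,0],[0.02,0,-0.06,0],[0.02,0,-0.03,0],[0,0,-0.02,0],[0,0,-0.02,0]]' | grep -E "pos|force";  python3 -m crank '[[0,0,-0.02,0],[0,0,-0.02,0],[0,0,-0.02,0],[0,0,-0.02,0],[0,0,-0.02,0]]' | grep -E "pos|force";  python3 -m crank '[[0,0,-0.02,0],[0,0,-0.02,0],[0,0,-0.02,0],[0,0,-0.02,0],[0,0,-0.02,0]]' | grep -E "pos|force"; python3 -m crank '[[0,0,-0.1,0],[0,0,-0.4,0],[0,0,-0.8,0],[0,0,-1,0],[0,0,0,0]]' | grep -E "pos|force"; python3 m.py b2
```

```text
tool_pos: [0.4698, 0.051, 0.0612]
force: [-1.2, -0.3, 24.6]
[0.4698 0.051  0.0612] [-3.125 -0.323 -0.011] [-1.5  0.5 24.4] radius 0.1082 lat -0.0016
tool_pos: [0.4689, 0.0508, 0.0632]
force: [-0.2, 0.1, 1.9]
tool_pos: [0.4686, 0.0508, 0.0656]
force: [-1.0, -0.0, 0.0]
tool_pos: [0.469, 0.0509, 0.0684]
force: [-0.3, 0.4, -0.7]
tool_pos: [0.4717, 0.0513, 0.1295]
force: [0.9, 0.0, 0.4]
[0.4707 0.0511 0.1279] [-3.125 -0.322 -0.009] [-0.3  0.3 -0.4] radius 0.1073 lat -0.0016
```

View pics/b2.png

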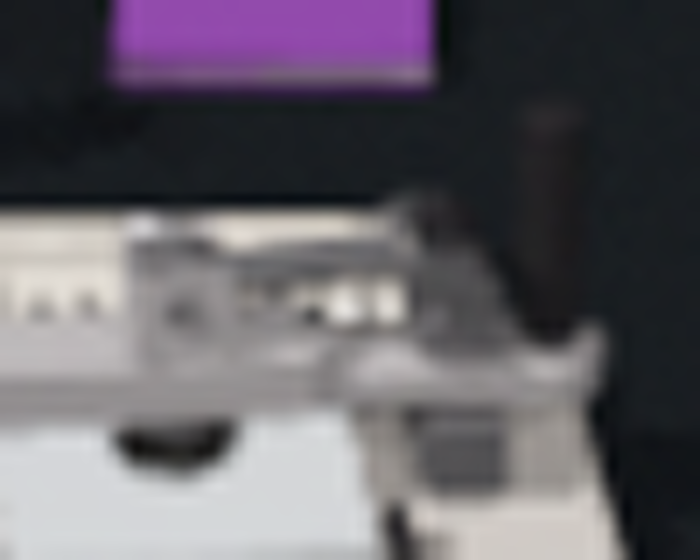

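The rest angle is identical after a slow release, so this is the mechanism's own rubber relaxation: about 2.5 mm at the roller, 0.05 rad short of the stop. I'll clear the arm and check the strap from above.

```bash
python3 -m crank '[[0,0,-1,0],[0,0,-1,0],[0,0,-1,0],[0,1,0,0],[0,1,0,0]]' | grep pos; python3 -m crank '[[0,1,0,0],[0,1,0,0],[0,1,0,0],[0,1,0,0],[0,1,0,0]]' | grep pos; python3 -m crank '[[0,1,0,0],[0,1,0,0],[0,1,0,0],[0,0,0,0],[0,0,0,0]]'; python3 - <<'E'
from station import *
import cv2
a=grab_frame("top");cv2.imwrite("pics/tf.png",a);cv2.imwrite("pics/tfz.png",cv2.resize(a[190:290,220:350],None,fx=6,fy=6,interpolation=cv2.INTER_CUBIC))
cv2.imwrite("pics/sf.png",grab_frame("side"))
E
```

```text
tool_pos: [0.4798, 0.003, 0.2018]
tool_pos: [0.5041, -0.1216, 0.1998]
t: 23.17
tool_pos: [0.5192, -0.1956, 0.1995]
ee_rot: [-3.125, -0.317, 0.004]
force: [-0.3, 0.7, -0.9]
opening: -0.0001
```

View pics/tfz.png

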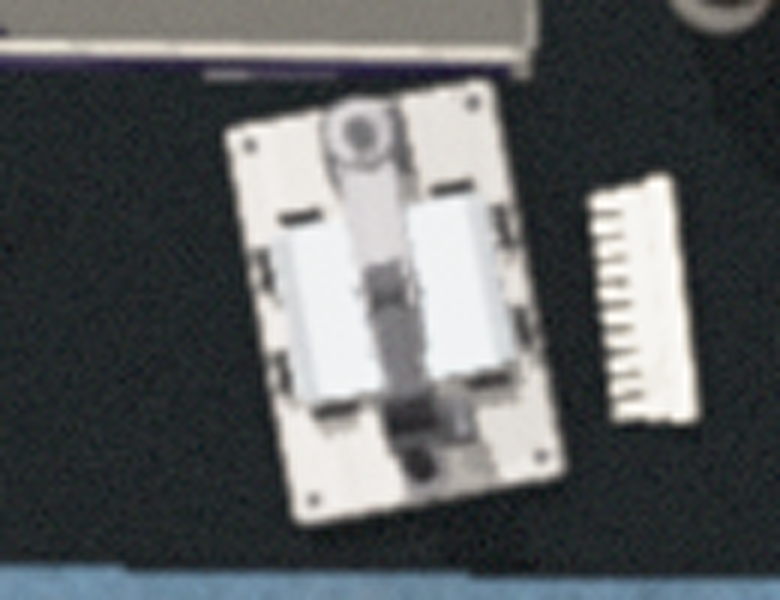

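View pics/tf.png

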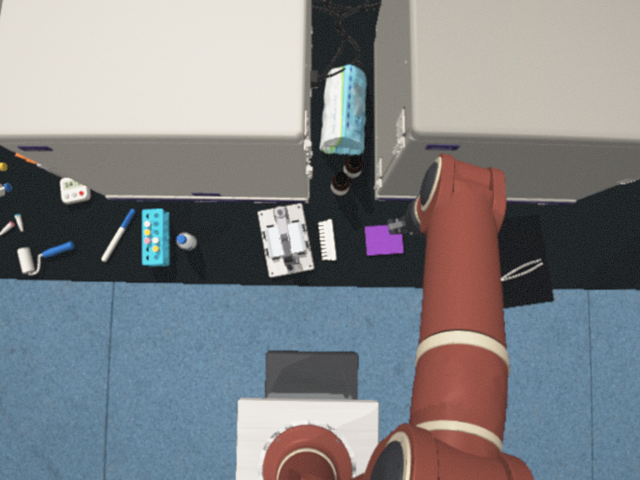

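```bash
python3 - <<'E'
from h import *
from station import state
T=lambda x,y:(220+x/6-.42,190+y/6-.42)
pv=onz("top",*T(358,130),.055)
for q in((420,462),(418,456)):
  pm=onz("top",*T(*q),.085);d=pv-pm;print("pin",pm,"r",np.hypot(*d[:2]),"strap angle",0.206-np.arctan2(d[1],d[0]))
rt=onz("top",*T(410,415),.062);d=pv-rt;print("roller r",np.hypot(*d[:2]),"ang",0.206-np.arctan2(d[1],d[0]))
print(state()["t"])
E
python3 - <<'E'
import cv2,numpy as np
a=cv2.imread("pics/top0.png").astype(int);b=cv2.imread("pics/tf.png").astype(int)
d=np.abs(a-b).max(2)
for n,(x0,x1,y0,y1) in dict(rack=(138,175,200,272),bottle=(175,202,228,256),comb=(315,340,215,265)).items(): print(n,(d[y0:y1,x0:x1]>50).sum(),d[y0:y1,x0:x1].mean())
E
```

```text
pin [0.45032225 0.04404716 0.085     ] r 0.12800852623769093 strap angle -0.01323341363671282
pin [0.45244448 0.04480899 0.085     ] r 0.12577172809959283 strap angle -0.010990908801908672
roller r 0.10877562252319502 ang -0.00156493878995706
23.2667
rack 0 4.266141141141141
bottle 0 5.1494708994708995
comb 0 4.596
```

View pics/sf.png

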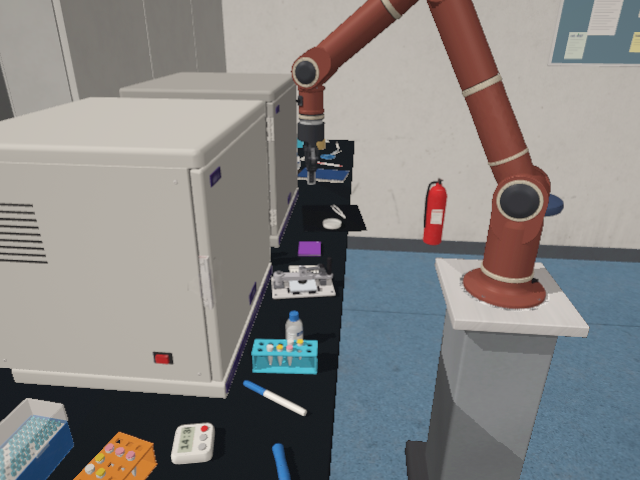

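Strap angle measures 0 within error and the lever is down. The rack, bottle and comb pixels are unchanged, the dish is still at (332,223) in the side view, and the arm is clear. Handing in.

```bash
python3 -c "
from station import *
print(hand_in())"
```

```text
the job is handed in; nothing more can be done
None
```

I swung the strap home into the catch and then pushed the cam lever down, using only the shut fingers. The lever did not stay quite at its stop after I let go. The job is handed in, at about 23 s of the 42 s allowed.

- **Strap:** I pushed the pin until it met the hard stop at 15 N. In the last top view the strap angle measures −0.01 rad, which is home within error, with the strap's end in the catch.
- **Lever:** I pressed it to its stop four times. The first try slid off the roller onto the bar; the firmest one reached 47 N. Each time it sprang back by the same small amount when released. The roller rests about 2.5 mm above its pressed-home height, roughly 0.05 rad short of the stop (about 0.85 of 0.9). A very slow release gave the same result, so I take it to be the mechanism's own spring-back.
- **Surroundings:** the rack, bottle and comb are unchanged between the first and last top views. The dish is in the same place in the side view. The fingers never went near the cassette, and the arm finished about 25 cm away from the press.
- **Disagreement:** the side camera put the press about 1.5 mm nearer the robot than the top camera did, within the calibration's 2 mm. I allowed for this when pressing the roller.

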